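Load a jar into the sprung drawer of a jar reader

TASK

Press the release button on top of the jar reader so that its drawer springs out, set the screw-top jar down upright in the drawer's round recess and let go of it, then push the drawer home until it clicks and stays shut by itself. The mechanism is delicate: never press the drawer with more than 25 N or the button with more than 30 N. Do not drop the jar, and leave the other things on the bench where they stand.

Things in the scene. Friction and masses are not known exactly. Their poses are not given: they have to be found in the camera images.
- reader: the jar reader, a low white bench instrument fixed to the bench, 180 mm deep (its x), 170 mm wide (its y), roof 87 mm high; origin on its underside, 100 mm behind its front face, in the middle of its width, z up, its front with the drawer faces its own -x. The drawer slides out along its -x; the round black release button stands on the roof near the front, on its +y side
- release_top (a point): centre of the top face of the release button, a round black cap 26 mm across that stands 16 mm above the roof at rest (103 mm above the bench) and is pressed straight down
- release (a joint): travel of the release button in m: 0 up at rest, 0.012 fully down, with a light return spring. Pressing against the loaded latch takes up to about 10 N until, after about 5 mm, the latch lets the drawer go; then 4 to 7 N. It stays up when the drawer is pushed shut
- drawer (a joint): drawer opening in m: 0 shut and latched, 0.095 fully out. Unless latched a spring drives it out, with 2.5 N when out, 10 to 12 N when shut. To latch, push it past 0 until it clicks (up to 5 N more): how far varies unseen, 1 to 22 mm. About 2 mm behind the click is a hard stop where the force climbs steeply. Let go, it comes back to 0 and stays; pushed too little, it springs out
- drawer_front (a point): centre of the outer face of the drawer's flat upright aluminium front plate: 110 mm wide, 60 mm high (10 to 70 mm above the bench), 24 mm thick, 28 mm proud of the reader's front when shut. It looks along the reader's -x, is pushed along its +x, and moves with the drawer
- nest (a point): centre of the floor of the round recess in the drawer's deck, 47 mm across, 6 mm deep; its floor is 15 mm above the bench. With the drawer out, the front plate's inner face is 50 mm in front of it and the reader's front face 49 mm behind it; to the sides (reader's y) nothing is higher than the deck. It moves with the drawer
- jar_center (a point): centre (half-way up) of the screw-top plastic jar, which stands upright and loose on the bench, 43 mm across, 51 mm high, about 90 g; z is the jar's axis
- dropper: a dropper bottle, 28 mm across, 92 mm high, standing fast on the bench to the right of the reader, to be kept clear of; origin at the centre of its underside
- disc: a small white disc, 28 mm across, 6 mm high, loose on the bench, to be left alone; origin at the centre of its underside
- glue: a slim glue stick standing upright, 22 mm across, 74 mm high, loose on the bench, to be left alone; origin at the centre of its underside
Not all that is in view belongs to the job. Of the things that look like the part that bears jar_center, the smallest one is meant.

How it is judged:
By the outcome, as a careful person would: the job done as asked, in the order asked, and still so for the second after the job is handed in, with the robot touching nothing.
It also fails if it takes over 72 s, if anything falls off the work surface, if the arm or the gripper's body presses on something with over 40 N, if the wrist force passes 120 N, or if a joint passes its speed limit or range.

ROBOT

A 6-joint arm with a two-finger parallel gripper is mounted at the origin on a cart in front of the work surface, level with it; the furniture and walls round the work are solid. World frame = base frame: x ahead of the robot, y to its left, z up, the work surface at z = 0. Lengths are in mm, angles in rad, forces in N, time in s.
With the tool pointing down it reaches from about 275 to 750 mm from the base axis. Payload 10.2 kg.
Tool frame: the origin (TCP) lies midway between the tips of the shut fingers; the grasp point (between the pads) lies 19 mm behind it; z points along the fingers, y is the direction in which the jaws open and shut (so a half turn about z gives the same grasp; the last joint's range is limited). The gripper opens to 88 mm and grips with 3 to 60 N. Pads are 18 mm wide; open, the fingers measure 123 mm over their backs; the gripper's body (75 mm by 187 mm) begins 45 mm behind the grasp point.
Start: joints at [-1.392, 0.313, 1.498, -0, 1.331, -0.223], TCP at [205.303, -483.2, 238.72] pointing down, gripper open.
Joint ranges: [-2.94, 2.94], [-0.97, 2.17], [0.19, 2.56], [-1.23, 4.37], [0.02, 3.11], [-2.88, 2.88]. Speed limits (rad/s): [2.39, 2.39, 3.01, 3.14, 3.14, 3.14].

INTERFACE

Orientations are given as a rotation vector (axis times angle).
In Python, from bench import get_obs, eyes, job gives the robot as it stands. The module is installed in compiled form; this text tells all that it offers.
- The arm moves only by the tool play_rows, never from a script. Its arguments are lists of equal length, an entry for each row: "translation": the shift along the world's x, y, z scaled (see below), a list of three; "twist": the turn about the world's z scaled (see below); "claw": the closure, from 0 (fully open) to 1 (shut). A call has 1 to 20 rows; each row is the pose to reach, as a shift and turn from the pose measured when the call began, turning the shorter way round; what a row does not reach only later rows make up. The controller multiplies each number of a shift by 25 cm and each number of a turn by 180 degrees. A row lasts 1/8 s, in which the tool goes at most 62.5 mm and 10.7 degrees, less where a joint would pass 70% of its speed; a pose out of reach is approached as far as the arm can. A call with a number of a shift or a turn outside -1 to 1 is refused whole. A call with a gripper value outside its range is refused whole. The fingers move at their own pace and stop on an object; the grip force is fixed at half the most. Time passes only in rows, so rows that repeat a pose let the fingers close. It gives the time, the measured TCP pose, the force and the opening at its end, in the units of the state.
- get_obs(): the state, without advancing time (a new reading comes with each control period).
- eyes.camera(name): name is "scene" or "top" or "wrist"; returns a dict with "color" (400x640x3 uint8, red, green, blue), "camera_matrix" (3x3 intrinsics, pixels), "R" (3x3) and "t" (3): a world point X has camera coordinates R X + t. Camera axes: x right, y down, z forward; pixel columns grow to the right and rows downward; lengths in mm; the calibration is good to about 2 mm. The wrist camera is an equidistant fisheye: a pixel r from the principal point sees the ray r / f radians off the axis. A picture is of the moment at which its call begins. There is no depth.
- job.hand_in(): hands the job in, once; it reports no verdict.
The state is a dict: "time": time; "joint_positions": joint angles; "qvel": joint speeds; "joint_torque": joint torques, N m; "position": TCP position; "tool_rot": TCP orientation; "wrist_force": force on the tool from outside, world axes, zero at the start; "ft_torque": the same for the moment, N m; "opening": finger opening in mm.
Only numpy, scipy, OpenCV 4.12 (cv2) and the standard library are available. Lean on these libraries where they do the work, as an engineer would, in place of code of your own. Each camera call takes 0.05 s, during which the arm holds its last target.

## Working session

There is one attempt and no reset: what is moved stays moved. The work goes in short steps, Python scripts to look and compute and a tool call to move; the robot and the scene stay as the last step left them, time stands still between calls to the robot, and variables do not carry over. Pictures are saved under pics/ and viewed, and the job is handed in when it is done.

Besides the shell and the picture viewer there is one more tool, called in YAML: its name, and indented under it one key for each argument. play_rows: Moves the arm, as the interface text tells. Shifts and turns lie within -1 to 1; 1 stands for 25 cm of shift or 180 degrees of turn. Its arguments: {"type":"object","properties":{"translation":{"type":"array","items":{"type":"array","items":{"type":"number","minimum":-1,"maximum":1}}},"twist":{"type":"array","items":{"type":"number","minimum":-1,"maximum":1}},"claw":{"type":"array","items":{"type":"number"}}},"required":["translation","twist","claw"]}

```bash
mkdir -p pics
cat > h.py <<'E'
import numpy as np, cv2
from bench import get_obs, eyes, job
def snap(name,fn):
    c=eyes.camera(name); cv2.imwrite('pics/'+fn+'.png',c['color'][:,:,::-1]); np.savez('pics/'+fn+'.npz',**c); return c
def load(fn): return dict(np.load('pics/'+fn+'.npz'))
def ray(c,u,v,fish=False):
    K=c['camera_matrix'];x=(u-K[0,2])/K[0,0];y=(v-K[1,2])/K[1,1]
    if fish:
        r=np.hypot(x,y);d=np.array([x/r*np.sin(r),y/r*np.sin(r),np.cos(r)]) if r>0 else np.array([0,0,1.])
    else: d=np.array([x,y,1.])
    R=c['R'];return -R.T@c['t'],R.T@d
def at(c,u,v,z,fish=False):
    o,d=ray(c,u,v,fish);return o+d*(z-o[2])/d[2]
def proj(c,X):
    p=c['R']@np.array(X,float)+c['t'];p=c['camera_matrix']@p;return p[:2]/p[2]
E
python3 - <<'E'
from h import *
for n in ['scene','top','wrist']:
    c=snap(n,n+'0'); print(n,c['camera_matrix'].round(1).tolist(),(-c['R'].T@c['t']).round(0))
o=get_obs(); print({k:np.round(v,3).tolist() for k,v in o.items()})
E
```

```text
scene [[514.6, 0.0, 328.2], [0.0, 514.6, 206.9], [0.0, 0.0, 1.0]] [348. 469. 691.]
top [[518.7, 0.0, 324.7], [0.0, 518.7, 195.0], [0.0, 0.0, 1.0]] [ 325. -205. 1114.]
wrist [[309.7, 0.0, 324.0], [0.0, 309.7, 198.9], [0.0, 0.0, 1.0]] [ 275. -454.  385.]
{'time': 0.15, 'joint_positions': [-1.392, 0.313, 1.498, -0.0, 1.331, -0.223], 'qvel': [-0.0, -0.0, -0.002, 0.002, 0.001, 0.0], 'joint_torque': [0.003, -40.23, -25.232, 0.07, 0.034, -0.0], 'position': [205.28, -483.03, 238.306], 'tool_rot': [-3.077, -0.627, -0.0], 'wrist_force': [0.842, -0.152, -0.4], 'ft_torque': [-0.023, 0.006, 0.016], 'opening': 88.032}
```

View pics/scene0.png

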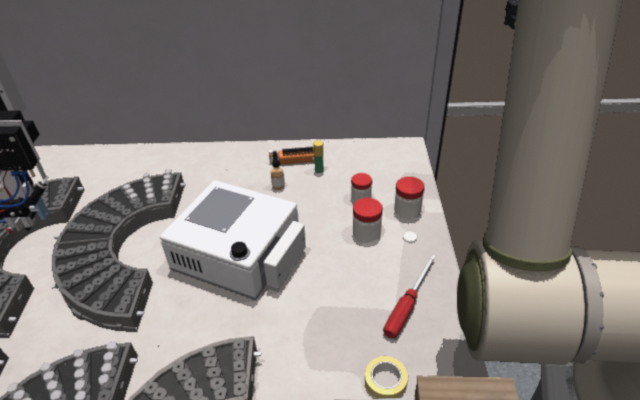

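View pics/top0.png

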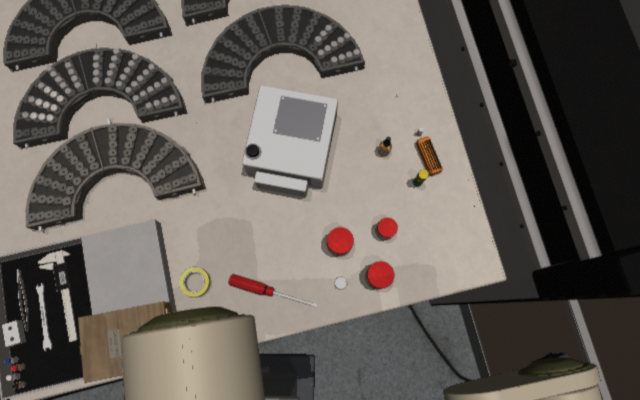

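View pics/wrist0.png

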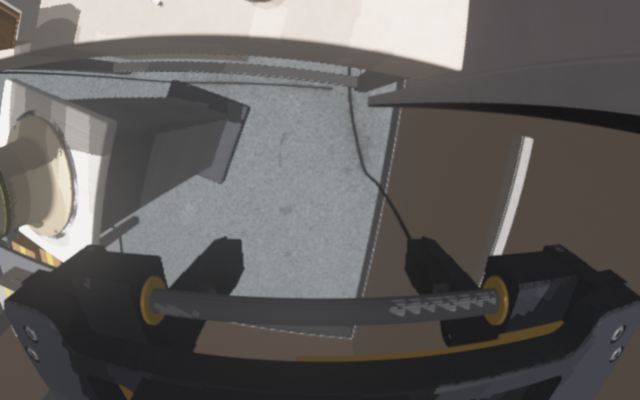

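Three red-capped jars are in the top view at (340,241), (387,228) and (381,275). The one at (387,228), scene (361,187), looks the smallest. I'll confirm that with a crop and sizes.

Run:
```python
from h import *
c=load('top0');s=load('scene0')
im=c['color'].astype(int)
m=((im[:,:,0]>130)&(im[:,:,1]<70)&(im[:,:,2]<80)).astype('uint8')
n,l,st,ce=cv2.connectedComponentsWithStats(m)
for i in range(1,n):
    if st[i,4]>150:
        u,v=ce[i]; print(ce[i].round(1),st[i], 'z51',at(c,u,v,51).round(1),'diam(z51)',2*np.sqrt(st[i,4]/np.pi)*(1114-51)/518.7)
a=cv2.resize(c['color'][70:210,230:370],(560,560),interpolation=cv2.INTER_CUBIC)
cv2.imwrite('pics/rd.png',a[:,:,::-1])
b=cv2.resize(c['color'][200:300,320:440],(720,600),interpolation=cv2.INTER_CUBIC)
cv2.imwrite('pics/jars.png',b[:,:,::-1])
d=cv2.resize(s['color'][170:300,150:320],(680,520),interpolation=cv2.INTER_CUBIC)
cv2.imwrite('pics/rds.png',d[:,:,::-1])
```

```text
[387.  227.1] [378 218  19  19 285] z51 [ 494.5 -334.6   51. ] diam(z51) 39.038624379926354
[339.8 240.1] [327 228  26  25 521] z51 [ 465.4 -237.3   51. ] diam(z51) 52.78261924194719
[380.5 274.4] [368 262  26  26 542] z51 [ 397.2 -320.8   51. ] diam(z51) 53.835867938741586
[246.6 283.6] [229 276  35  17 287] z51 [373.1 -50.2  51. ] diam(z51) 39.175362537217595
```

View pics/rd.png

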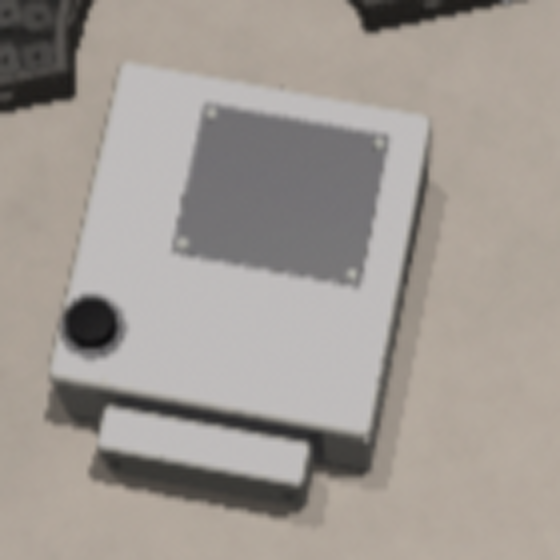

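View pics/jars.png

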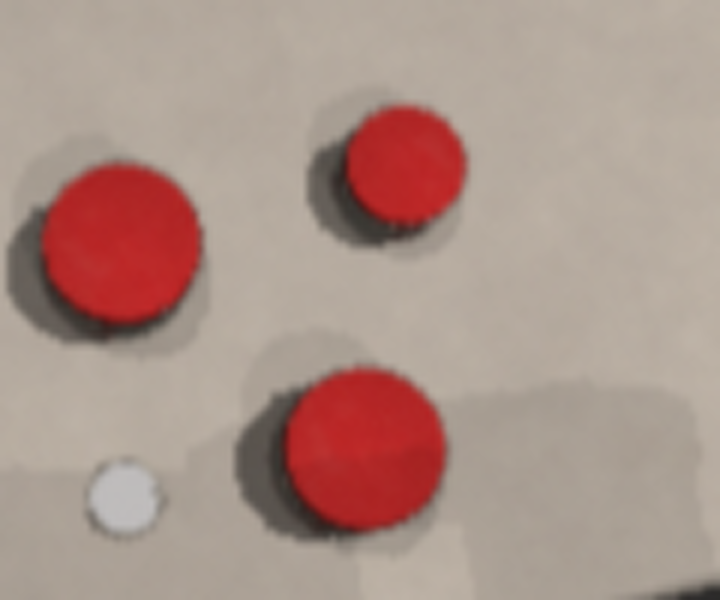

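View pics/rds.png

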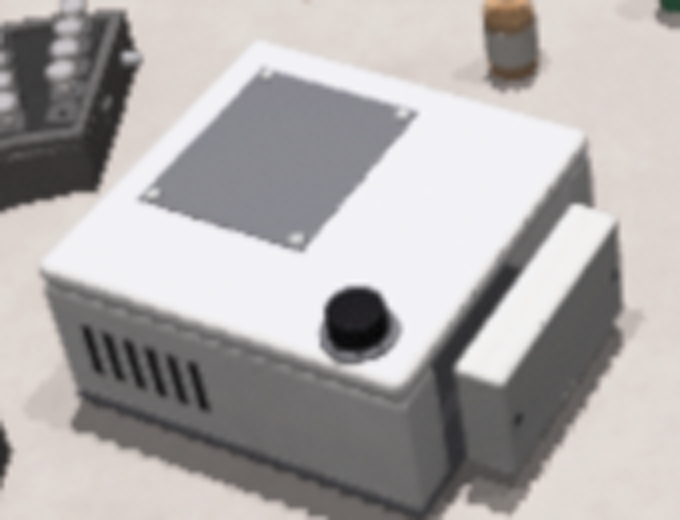

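Run:
```python
from h import *
from scipy.optimize import least_squares
c=load('top0');s=load('scene0')
L=[(-100,85,87),(-100,-85,87),(80,85,87),(80,-85,87)]
T=np.array([(50,380),(368,440),(122,63),(430,115)])/4-.4+[230,70]
S=np.array([(402,390),(590,137),(43,268),(258,40)])/4-.4+[150,170]
def tf(p,X): 
    a=p[2];return np.array([p[0]+X[0]*np.cos(a)-X[1]*np.sin(a),p[1]+X[0]*np.sin(a)+X[1]*np.cos(a),X[2]])
for nm,sets in [('top',[(c,T)]),('scene',[(s,S)]),('both',[(c,T),(s,S)])]:
    f=lambda p:np.concatenate([proj(k,tf(p,X))-q for k,Q in sets for X,q in zip(L,Q)])
    r=least_squares(f,[600,-130,-.2]);print(nm,r.x.round(3),r.fun.round(1))
bt=at(c,91/4-.4+230,322/4-.4+70,103);bs=at(s,357/4-.4+150,307/4-.4+170,103)
print('button',bt,bs)
p=r.x;a=p[2];Rt=np.array([[np.cos(a),np.sin(a)],[-np.sin(a),np.cos(a)]])
for b in (bt,bs): print('local',Rt@(b[:2]-p[:2]))
print('nest open',tf(p,(-149,0,15)),'front shut',tf(p,(-128,0,40)),'front open',tf(p,(-223,0,40)))
# small jar scene
im=s['color'].astype(int);m=((im[:,:,0]>120)&(im[:,:,1]<70)&(im[:,:,2]<80)).astype('uint8')
n,l,st,ce=cv2.connectedComponentsWithStats(m)
for i in range(1,n):
    if st[i,4]>80: print(ce[i].round(1),st[i])
J=[494.5,-334.6,51];print('jar top proj scene',proj(s,J),'bottom',proj(s,[494.5,-334.6,0]))
for u,v,z in[(385,147,60),(421,178,74),(340,283,6)]: print('obst',at(c,u,v,z).round(0))
```

```text
top [ 6.96309e+02 -1.31304e+02 -1.63000e-01] [-1.1  0.3  0.9  0.1 -0.7 -0.6  0.9  0.1]
scene [ 6.96679e+02 -1.27441e+02 -1.70000e-01] [ 0.5  0.7  1.6 -1.1 -2.2  0.1  0.2 -0.6]
both [ 6.96904e+02 -1.29543e+02 -1.67000e-01] [-2.1 -0.1 -0.2 -0.1 -1.4 -1.   0.2  0.   1.1 -0.3  1.7 -2.  -1.7 -0.7
  0.4 -1.3]
button [638.72753781 -55.1855188  103.        ] [640.28308701 -52.67336349 103.        ]
local [-69.70645219  63.67604501]
local [-68.58922156  66.41145235]
nest open [ 549.96900875 -104.824505     15.        ] front shut [ 570.67800791 -108.30837551   40.        ] front open [476.99444027 -92.54800894  40.        ]
[361.4 180.1] [352 175  19  11 161]
[410.1 185.4] [397 178  27  16 328]
[367.1 207.3] [354 198  28  19 392]
[399.1 313.8] [384 295  30  38 527]
jar top proj scene [362.33034885 178.3033925 ] bottom [361.7340881 197.6784503]
obst [ 665. -330.   60.]
obst [ 595. -403.   74.]
obst [ 380. -240.    6.]
```

Run:
```python
from h import *
s=load('scene0')
d=cv2.resize(s['color'][130:260,260:440],(720,520),interpolation=cv2.INTER_CUBIC)
cv2.imwrite('pics/jars_s.png',d[:,:,::-1])
```

```text
(no output)
```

View pics/jars_s.png

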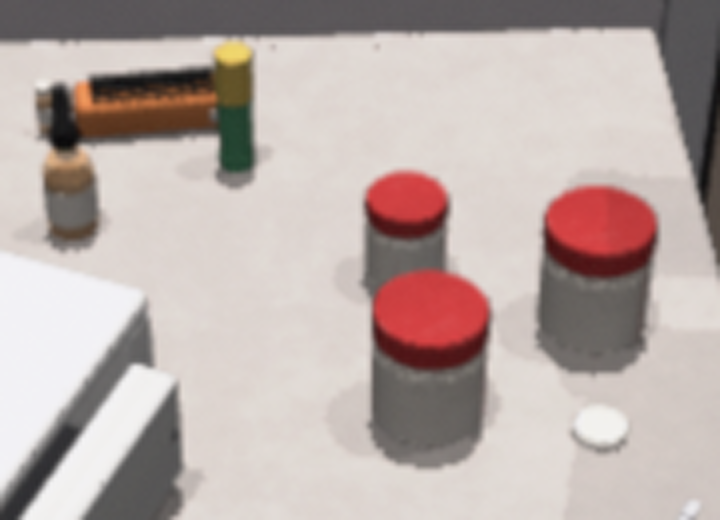

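The small jar at top pixel (387,228) measures about 39–43 mm across and the other two about 53 mm, so it's the one meant. It stands at (494.5,-334.6). First I move above the button with the gripper shut and aligned to the reader.

play_rows:
  translation:
    - [0.868, 0.858, 0]
    - [0.868, 0.858, 0]
    - [0.868, 0.858, 0]
    - [0.868, 0.858, 0]
    - [0.868, 0.858, 0]
    - [0.868, 0.858, 0]
    - [0.868, 0.858, 0]
    - [0.868, 0.858, 0]
  twist: [-0.18, -0.18, -0.18, -0.18, -0.18, -0.18, -0.18, -0.18]
  claw: [1, 1, 1, 1, 1, 1, 1, 1]

```text
time: 1.15
position: [421.5, -269.6, 238.2]
tool_rot: [-3.13, 0.259, 0.0]
wrist_force: [0.1, -0.2, 0.1]
opening: 10.1
```

play_rows:
  translation:
    - [0.872, 0.862, -0.2]
    - [0.872, 0.862, -0.4]
    - [0.872, 0.862, -0.4]
    - [0.872, 0.862, -0.4]
    - [0.872, 0.862, -0.4]
    - [0.872, 0.862, -0.4]
    - [0.872, 0.862, -0.4]
    - [0.872, 0.862, -0.4]
    - [0.872, 0.862, -0.4]
  twist: [0, 0, 0, 0, 0, 0, 0, 0, 0]
  claw: [1, 1, 1, 1, 1, 1, 1, 1, 1]

```text
time: 2.28
position: [639.2, -55.4, 139.1]
tool_rot: [-3.13, 0.262, -0.002]
wrist_force: [0.5, 0.3, -0.1]
opening: 0.5
```

Run:
```python
from h import *
c=snap('wrist','w1');s=snap('scene','s1')
o=get_obs();print(o['position'],o['wrist_force'],o['opening'])
cv2.imwrite('pics/s1c.png',cv2.resize(s['color'][100:300,150:350],(600,600))[:,:,::-1])
```

```text
[639.29864881 -54.87346908 138.8010658 ] [ 0.62023358  0.5001027  -0.01590599] 0.5753632241838583
```

View pics/w1.png

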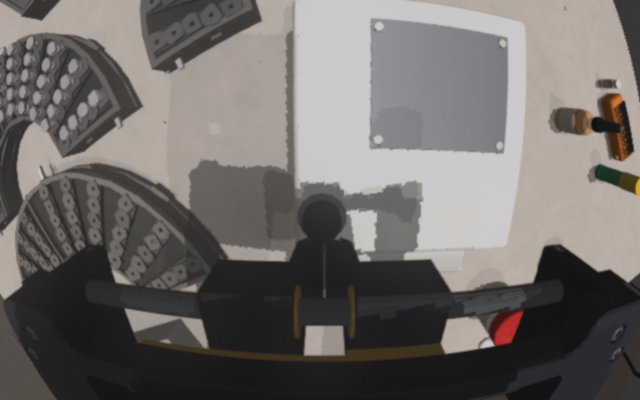

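View pics/s1c.png

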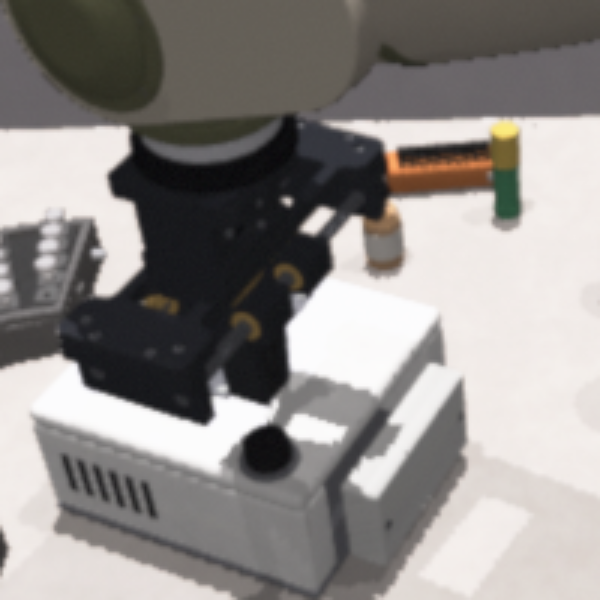

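Wrist view: the button cap is at (322,218), in line with the fingers (split line at column 324).

Run:
```python
from h import *
c=load('w1');print(at(c,322,217,103,True))
# roof edges, z=87
for u,v in [(525,22),(509,246),(297,3),(296,100),(523,100),(516,180)]: print(u,v,at(c,u,v,87,True).round(1))
print(-c['R'].T@c['t'])
```

```text
[647.16164373 -55.74827401 103.        ]
525 22 [ 764.  -227.2   87. ]
509 246 [ 589.2 -200.6   87. ]
297 3 [785.9 -62.8  87. ]
296 100 [721.6 -51.5  87. ]
523 100 [ 704.4 -214.4   87. ]
516 180 [ 644.5 -204.6   87. ]
[713.79397496 -68.11741015 286.40090556]
```

play_rows:
  translation:
    - [0.01, 0, -0.06]
    - [0.01, 0, -0.12]
    - [0.01, 0, -0.128]
    - [0.01, 0, -0.14]
    - [0.01, 0, -0.15]
    - [0.01, 0, -0.16]
    - [0.01, 0, -0.168]
    - [0.01, 0, -0.168]
  twist: [0, 0, 0, 0, 0, 0, 0, 0]
  claw: [1, 1, 1, 1, 1, 1, 1, 1]

```text
time: 3.38
position: [641.9, -54.9, 97.3]
tool_rot: [-3.13, 0.261, -0.002]
wrist_force: [-2.3, 0.5, 4.3]
opening: 0.0
```

Run:
```python
from h import *
s=snap('scene','s2');print(get_obs()['wrist_force'],get_obs()['position'])
cv2.imwrite('pics/s2c.png',cv2.resize(s['color'][120:320,150:390],(720,600))[:,:,::-1])
```

```text
[-1.53989972  1.23428573  4.20407151] [641.91676778 -54.8454895   97.25895067]
```

View pics/s2c.png

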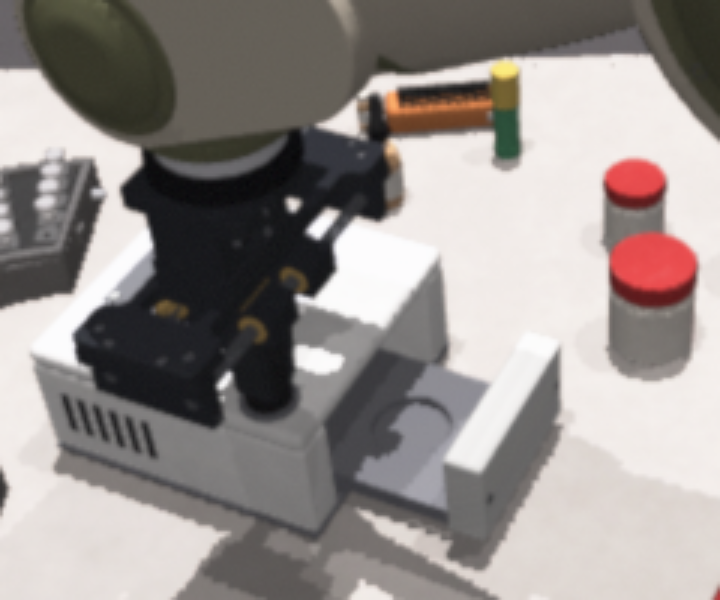

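The drawer is out, with the recess visible near crop (412,427). I lift off and head for the small jar.

play_rows:
  translation:
    - [0, 0, 0.2]
    - [0, 0, 0.36]
    - [-0.296, -0.56, 0.36]
    - [-0.296, -0.56, 0.36]
    - [-0.296, -0.56, 0.36]
    - [-0.296, -0.56, 0.36]
    - [-0.296, -0.56, 0.36]
  twist: [0, 0, -0.17, -0.17, -0.17, -0.17, -0.17]
  claw: [1, 0.5, 0, 0, 0, 0, 0]

```text
time: 4.3
position: [568.3, -194.2, 187.2]
tool_rot: [-2.952, 1.074, -0.002]
wrist_force: [-0.3, 0.7, -0.3]
opening: 58.3
```

play_rows:
  translation:
    - [-0.292, -0.56, 0]
    - [-0.292, -0.56, 0]
    - [-0.292, -0.56, 0]
    - [-0.292, -0.56, 0]
    - [-0.292, -0.56, 0]
    - [-0.292, -0.56, 0]
  twist: [0, 0, 0, 0, 0, 0]
  claw: [0, 0, 0, 0, 0, 0]

```text
time: 5.05
position: [496.2, -332.8, 187.2]
tool_rot: [-2.953, 1.071, -0.002]
wrist_force: [0.3, -0.1, 0.3]
opening: 88.1
```

Run:
```python
from h import *
s=snap('scene','s3');w=snap('wrist','w3');c=snap('top','t3')
o=get_obs();print(o['position'],o['tool_rot'],o['opening'])
cv2.imwrite('pics/s3c.png',cv2.resize(s['color'][150:290,160:340],(720,560),interpolation=cv2.INTER_CUBIC)[:,:,::-1])
cv2.imwrite('pics/t3c.png',cv2.resize(c['color'][130:230,230:350],(720,600),interpolation=cv2.INTER_CUBIC)[:,:,::-1])
```

```text
[ 495.79509179 -333.41879762  187.20920111] [-2.95230504e+00  1.07230591e+00 -2.39626729e-03] 88.17888816028525
```

View pics/w3.png

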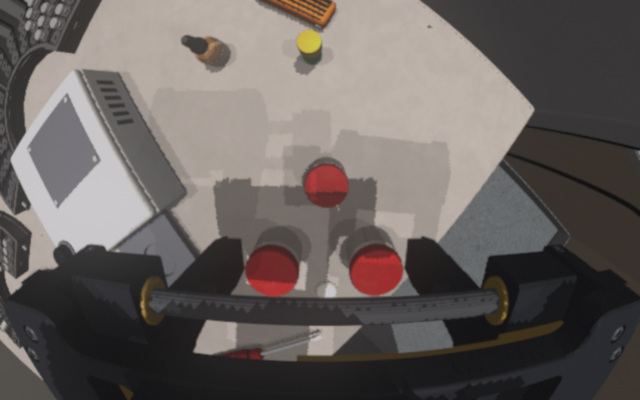

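View pics/s3c.png

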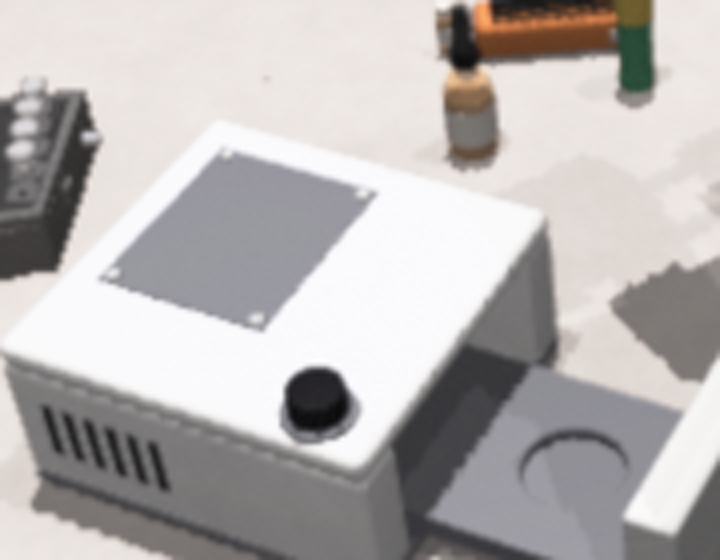

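View pics/t3c.png

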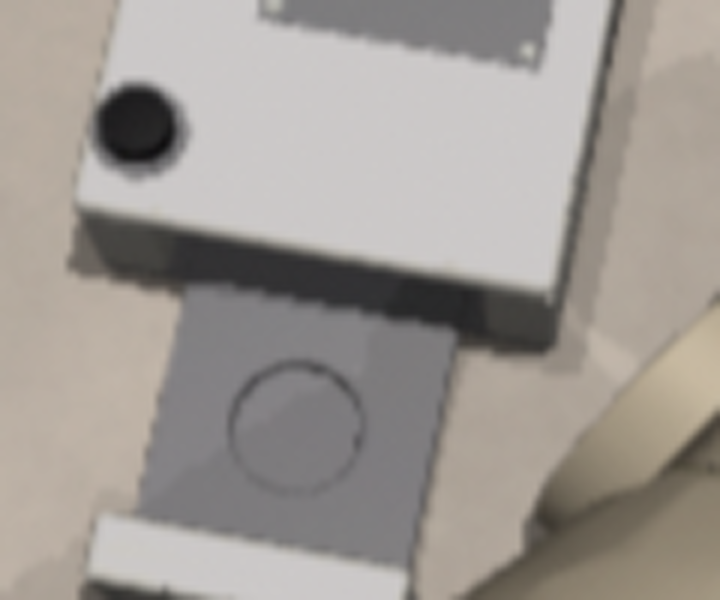

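Run:
```python
from h import *
w=load('w3');c=load('t3');s=load('s3')
im=w['color'].astype(int)
m=((im[:,:,0]>110)&(im[:,:,1]<70)&(im[:,:,2]<80)).astype('uint8')
n,l,st,ce=cv2.connectedComponentsWithStats(m)
for i in range(1,n):
    if st[i,4]>300: print(ce[i].round(1),st[i],at(w,*ce[i],51,True).round(1),at(w,*ce[i],62,True).round(1))
print('jar top in w predicted for (494.5,-334.6)')
print('nest top',at(c,297/6-.42+230,427/6-.42+130,21),'edges',at(c,229/6-.42+230,427/6-.42+130,21),at(c,366/6-.42+230,427/6-.42+130,21))
nw=at(s,574/4-.4+160,470/4-.4+150,21);print('scene nest approx',nw)
for X in ([550,-104.8,21],[550,-103,21],[551,-101,21]):
    pts=[proj(s,[X[0]+23.5*np.cos(a),X[1]+23.5*np.sin(a),21]) for a in np.arange(0,6.28,.02)]
    q=(np.array(pts)-[160,150]+.4)*4;print(X,q.min(0),q.max(0))
    pts=[proj(c,[X[0]+23.5*np.cos(a),X[1]+23.5*np.sin(a),21]) for a in np.arange(0,6.28,.02)]
    q=(np.array(pts)-[230,130]+.4)*6;print('  top',q.min(0),q.max(0))
```

```text
[325.9 179.9] [305 165  44  29 991] [ 501.2 -339.7   51. ] [ 503.2 -341.3   62. ]
[273.2 276.2] [ 247  253   50   44 1363] [ 456.4 -229.3   51. ] [ 460.2 -235.2   62. ]
[376.2 272.4] [ 350  252   52   43 1765] [ 389.7 -316.7   51. ] [ 396.1 -319.2   62. ]
jar top in w predicted for (494.5,-334.6)
nest top [ 551.73261958 -106.24523574   21.        ] edges [551.21919747 -81.87382367  21.        ] [ 552.25367953 -130.97920578   21.        ]
scene nest approx [ 552.43598125 -103.6551984    21.        ]
[550, -104.8, 21] [526.20664826 429.56290222] [633.94834282 510.112081  ]
  top [227.06743246 367.63573375] [358.23031072 496.00050691]
[550, -103, 21] [524.97385381 432.45467128] [632.87312604 513.23966615]
  top [222.04708938 367.53276586] [353.21141181 495.89644576]
[551, -101, 21] [521.40372476 435.299058  ] [629.45597285 516.31383788]
  top [216.59403758 364.71309463] [347.73454082 493.02588365]
```

Run:
```python
from h import *
w=load('w3')
cv2.imwrite('pics/w3c.png',cv2.resize(w['color'][140:230,270:390],(720,540),interpolation=cv2.INTER_CUBIC)[:,:,::-1])
for v in (185,187,189): print(at(w,326.5,v,51,True))
```

```text
[ 497.05048476 -336.95008321   51.        ]
[ 495.54796266 -335.70193822   51.        ]
[ 494.04030449 -334.44961342   51.        ]
```

View pics/w3c.png

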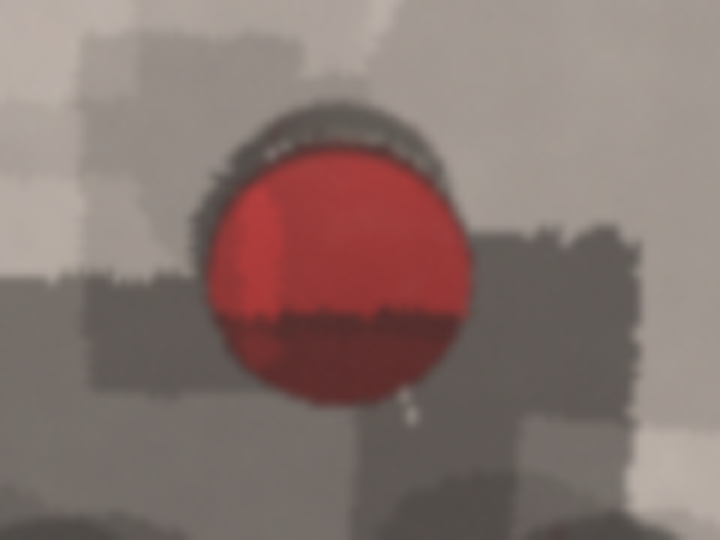

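Jar at about (495.5,-335.5) — top and wrist views agree within 2 mm. Next I descend, grip and lift slightly.

play_rows:
  translation:
    - [0, -0.008, -0.2]
    - [0, -0.008, -0.4]
    - [0, -0.008, -0.55]
    - [0, -0.008, -0.64]
    - [0, -0.008, -0.685]
    - [0, -0.008, -0.685]
    - [0, -0.008, -0.685]
    - [0, -0.008, -0.685]
    - [0, -0.008, -0.685]
    - [0, -0.008, -0.685]
    - [0, -0.008, -0.685]
    - [0, -0.008, -0.685]
  twist: [0, 0, 0, 0, 0, 0, 0, 0, 0, 0, 0, 0]
  claw: [0, 0, 0, 0, 0, 0, 0, 1, 1, 1, 1, 1]

```text
time: 6.7
position: [495.8, -335.4, 16.0]
tool_rot: [-2.952, 1.072, -0.002]
wrist_force: [-0.1, -0.9, 1.0]
opening: 41.5
```

Run:
```python
from h import *
o=get_obs();print(o['position'],o['wrist_force'],o['opening'])
w=snap('wrist','w4')
```

```text
[ 495.79700726 -335.42230414   15.98014339] [-0.08769913 -0.88554031  0.98189326] 41.535080863549126
```

View pics/w4.png

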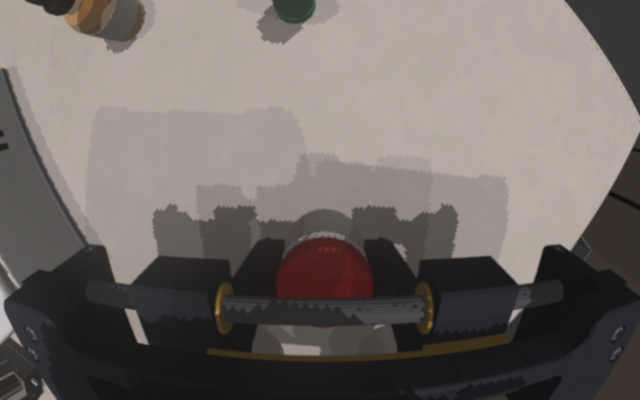

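Run:
```python
from h import *
w=load('w4')
for v in (278,280,282,284): print(v,at(w,325,v,51,True).round(1))
# predicted circle
for X in ([495.8,-335.4],[494.5,-334.6],[497,-336.5]):
    P=[]
    for a in np.arange(0,6.28,.02):
        p=w['R']@np.array([X[0]+21.5*np.cos(a),X[1]+21.5*np.sin(a),51])+w['t'];th=np.arctan2(np.hypot(*p[:2]),p[2]);P.append(w['camera_matrix'][:2,2]+309.7*th*p[:2]/np.hypot(*p[:2]))
    P=np.array(P);print(X,P.min(0),P.max(0))
cv2.imwrite('pics/w4c.png',cv2.resize(w['color'][200:350,230:420],(760,600),interpolation=cv2.INTER_CUBIC)[:,:,::-1])
```

```text
278 [ 500.7 -340.2   51. ]
280 [ 499.9 -339.5   51. ]
282 [ 499.1 -338.9   51. ]
284 [ 498.3 -338.2   51. ]
[495.8, -335.4] [274.10384659 246.7768868 ] [373.38433405 328.5208342 ]
[494.5, -334.6] [274.85994905 250.13971217] [373.62658098 330.88821275]
[497, -336.5] [273.99666098 243.11678205] [373.83033961 325.93693738]
```

View pics/w4c.png

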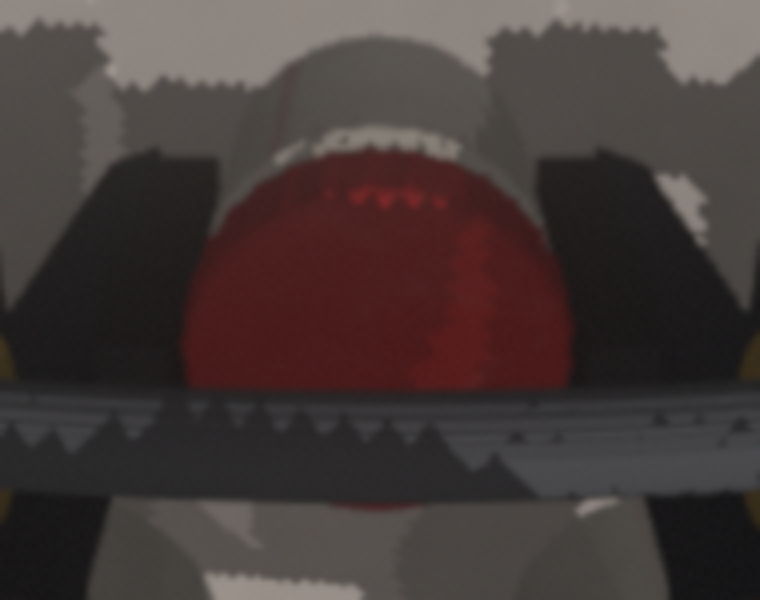

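The jar is held and centred on the TCP to about 0.5 mm. I lift it and hover short of the recess so the wrist camera can see the recess clearly.

play_rows:
  translation:
    - [0, 0, 0.2]
    - [0, 0, 0.42]
    - [0, 0.1, 0.46]
    - [-0.024, 0.3, 0.46]
    - [-0.024, 0.5, 0.46]
    - [-0.024, 0.7, 0.46]
    - [-0.024, 0.9, 0.46]
    - [-0.024, 0.957, 0.46]
    - [-0.024, 0.957, 0.46]
    - [-0.024, 0.957, 0.46]
  twist: [0, 0, 0.05, 0.1, 0.168, 0.168, 0.168, 0.168, 0.168, 0.168]
  claw: [1, 1, 1, 1, 1, 1, 1, 1, 1, 1]

```text
time: 8.0
position: [489.9, -97.4, 131.0]
tool_rot: [-3.13, 0.267, -0.002]
wrist_force: [-0.6, 0.1, -1.0]
opening: 41.0
```

Run:
```python
from h import *
w=snap('wrist','w5')
o=get_obs();print(o['position'],o['tool_rot'],o['wrist_force'],o['opening'])
cv2.imwrite('pics/w5c.png',cv2.resize(w['color'][100:250,230:420],(760,600),interpolation=cv2.INTER_CUBIC)[:,:,::-1])
```

```text
[489.8967179  -97.42628407 130.89338707] [-3.12947787e+00  2.67380769e-01 -2.19231402e-03] [ 0.26209141 -0.55836225 -1.55808488] 41.43928593834794
```

View pics/w5.png

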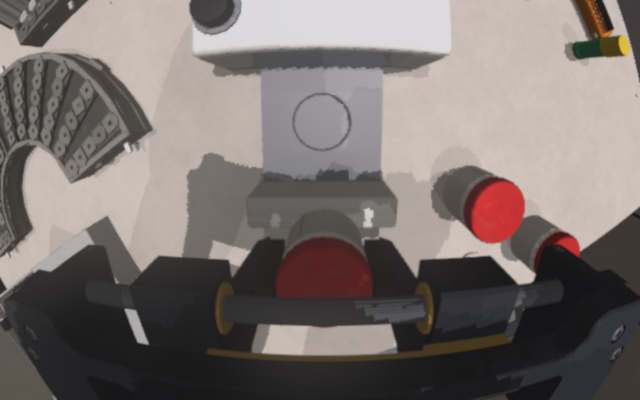

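View pics/w5c.png

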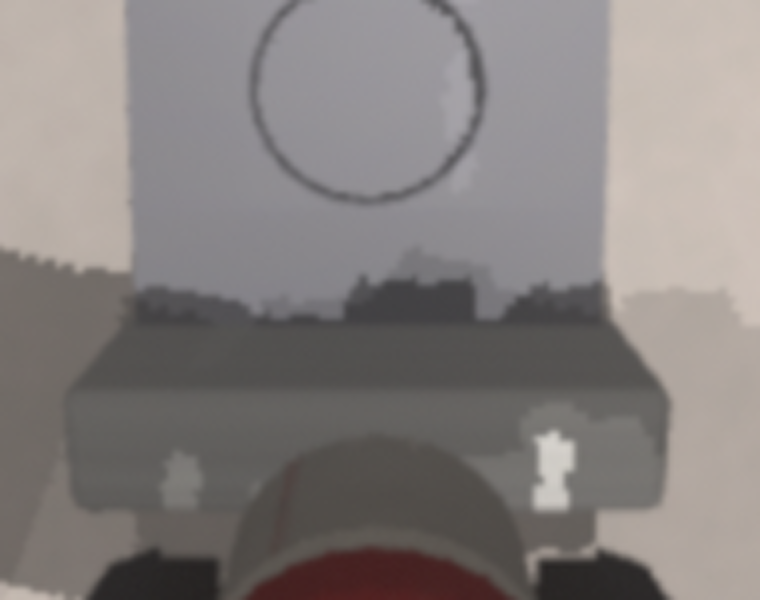

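Run:
```python
from h import *
w=load('w5')
def pj(X):
    p=w['R']@np.array(X,float)+w['t'];th=np.arctan2(np.hypot(*p[:2]),p[2]);return w['camera_matrix'][:2,2]+309.7*th*p[:2]/np.hypot(*p[:2])
# sub-pixel edges of the dark ring
g=w['color'].mean(2)
print('row121',g[121,286:300].round(),g[121,344:356].round());print('col321',g[86:100,321].round(),g[144:156,321].round())
print(at(w,321.5,121.3,21,True),at(w,321.5,121.3,15,True))
for X in ([552,-105.5],[551,-105.5],[553,-106.5]):
    P=np.array([pj([X[0]+23.5*np.cos(a),X[1]+23.5*np.sin(a),21]) for a in np.arange(0,6.28,.02)]);print(X,P.min(0),P.max(0))
# yaw from deck side edges: left edge & right edge points at z=21
L1=at(w,262,100,21,True);L2=at(w,263.3,160,21,True);R1=at(w,382,100,21,True);R2=at(w,381,160,21,True)
print(np.arctan2(*(L1-L2)[[1,0]]),np.arctan2(*(R1-R2)[[1,0]]),(L1+R1)/2,(L2+R2)/2,np.linalg.norm(L1-R1))
# jar top z=131-16+51=166
for X in ([489.9,-97.4],[491,-97.6]):
    P=np.array([pj([X[0]+21.5*np.cos(a),X[1]+21.5*np.sin(a),166]) for a in np.arange(0,6.28,.02)]);print('jar',X,P.min(0),P.max(0))
```

```text
row121 [145. 145. 145. 146. 145. 140. 122. 110. 123. 140. 147. 147. 148. 149.] [165. 165. 163. 154. 130. 100. 100. 124. 145. 152. 153. 154.]
col321 [151. 151. 151. 151. 150. 147. 134. 111. 113. 135. 150. 154. 155. 154.] [146. 146. 146. 144. 137. 114. 108. 124. 138. 141. 141. 140.]
[ 553.48915307 -106.47185204   21.        ] [ 553.23380022 -106.38204144   15.        ]
[552, -105.5] [292.2150254   94.99514795] [349.12585635 151.27138196]
[551, -105.5] [292.43370893  96.17942861] [349.31653446 152.43360203]
[553, -106.5] [293.17967425  93.60594204] [350.12657762 149.9075763 ]
-0.17656772734373657 -0.1590870368224751 [ 571.88287881 -109.99195693   21.        ] [ 521.71682495 -101.49242907   21.        ] 99.21357274542095
jar [489.9, -97.4] [273.86737362 246.72562821] [373.15019019 328.46263753]
jar [491, -97.6] [273.70197494 244.21384448] [373.36525601 326.69039582]
```

Nest measured at (553,-106.2); top, scene and wrist views agree within 2 mm. I go over it and down to just above the deck.

play_rows:
  translation:
    - [0.12, -0.017, 0]
    - [0.251, -0.034, 0]
    - [0.251, -0.034, 0]
    - [0.251, -0.034, -0.1]
    - [0.251, -0.034, -0.2]
    - [0.251, -0.034, -0.3]
    - [0.251, -0.034, -0.36]
    - [0.251, -0.034, -0.37]
    - [0.251, -0.034, -0.37]
    - [0.251, -0.034, -0.37]
  twist: [0, 0, 0, 0, 0, 0, 0, 0, 0, 0]
  claw: [1, 1, 1, 1, 1, 1, 1, 1, 1, 1]

```text
time: 9.3
position: [553.0, -106.1, 39.2]
tool_rot: [-3.13, 0.267, -0.004]
wrist_force: [0.5, 0.2, -1.0]
opening: 41.2
```

Run:
```python
from h import *
w=snap('wrist','w6');s=snap('scene','s6')
o=get_obs();print(o['position'],o['tool_rot'],o['wrist_force'],o['opening'])
cv2.imwrite('pics/w6c.png',cv2.resize(w['color'][190:340,230:420],(760,600),interpolation=cv2.INTER_CUBIC)[:,:,::-1])
cv2.imwrite('pics/s6c.png',cv2.resize(s['color'][180:320,220:360],(600,600),interpolation=cv2.INTER_CUBIC)[:,:,::-1])
```

```text
[ 552.92137035 -106.00664791   39.01511205] [-3.12981642  0.26726156 -0.00380744] [ 0.50426074 -0.0251451  -0.81953714] 41.248309223500236
```

View pics/w6c.png

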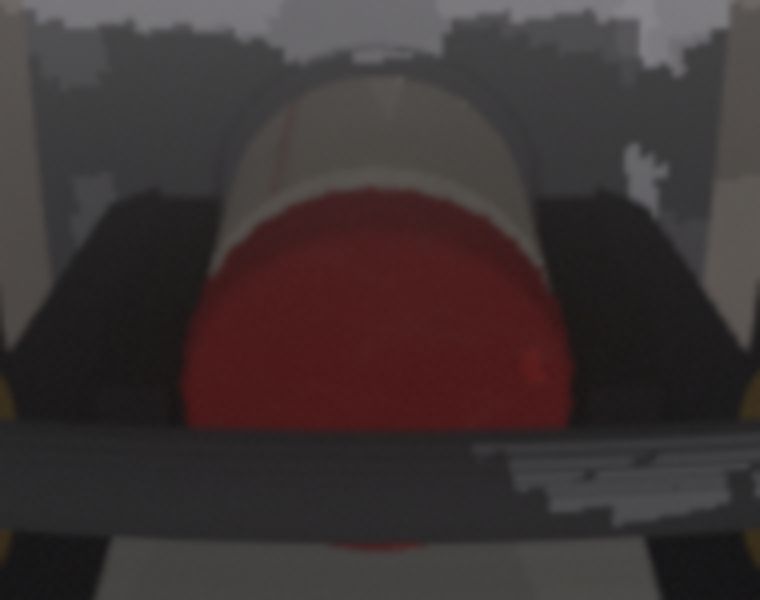

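View pics/s6c.png

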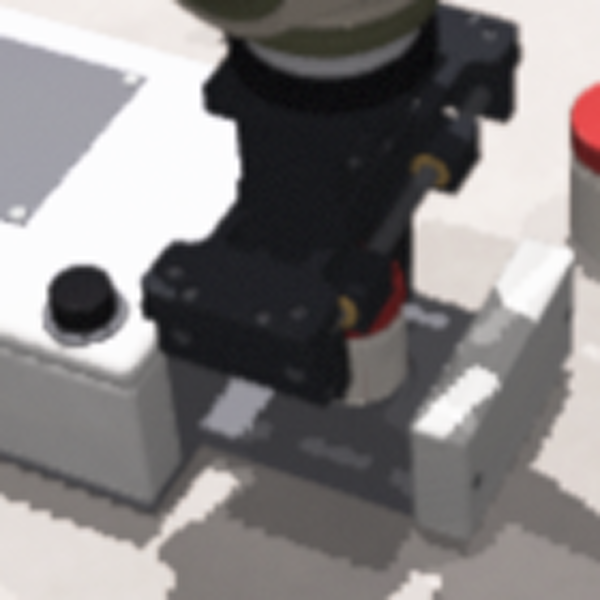

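Run:
```python
from h import *
w=load('w6')
def pj(X):
    p=w['R']@np.array(X,float)+w['t'];th=np.arctan2(np.hypot(*p[:2]),p[2]);return w['camera_matrix'][:2,2]+309.7*th*p[:2]/np.hypot(*p[:2])
for n,X,r,z in [('rim',(553,-106.2),23.5,21),('jarbase',(552.9,-106),21.5,23),('jarbase r20.8',(552.9,-106),20.8,23),('captop',(552.9,-106),21.5,74)]:
    P=np.array([pj([X[0]+r*np.cos(a),X[1]+r*np.sin(a),z]) for a in np.arange(0,6.28,.02)]);print(n,((P.min(0)-[230,190]+.4)*4).round(),((P.max(0)-[230,190]+.4)*4).round())
cv2.imwrite('pics/w6d.png',cv2.convertScaleAbs(cv2.resize(w['color'][190:260,270:380],(770,490),interpolation=cv2.INTER_CUBIC)[:,:,::-1],alpha=2))
```

```text
rim [217.  50.] [536. 340.]
jarbase [227.  69.] [523. 337.]
jarbase r20.8 [232.  73.] [518. 333.]
captop [176. 228.] [573. 554.]
```

View pics/w6d.png

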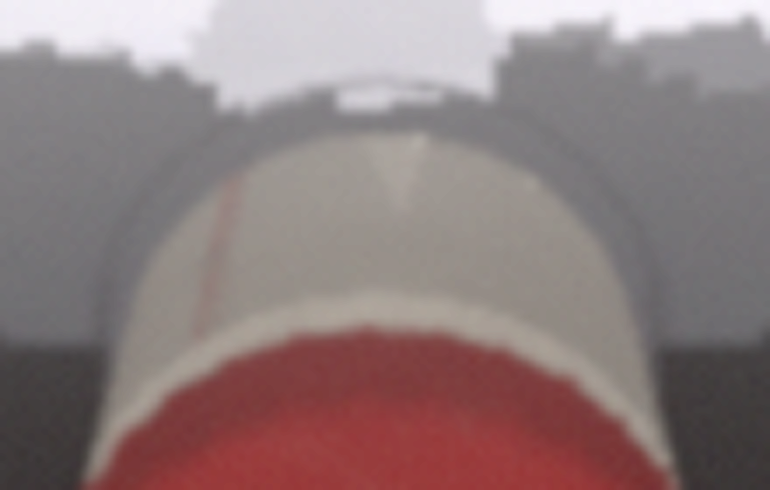

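Rim and jar gaps show the jar is about 1.4 mm too far toward -x, so I correct that while lowering.

play_rows:
  translation:
    - [0.006, 0, 0]
    - [0.006, 0, -0.008]
    - [0.006, 0, -0.016]
    - [0.006, 0, -0.024]
    - [0.006, 0, -0.031]
    - [0.006, 0, -0.031]
  twist: [0, 0, 0, 0, 0, 0]
  claw: [1, 1, 1, 1, 1, 1]

```text
time: 10.15
position: [554.4, -106.0, 31.1]
tool_rot: [-3.13, 0.267, -0.003]
wrist_force: [-0.1, 0.2, -1.4]
opening: 41.5
```

Run:
```python
from h import *
w=snap('wrist','w7');s=snap('scene','s7')
o=get_obs();print(o['position'],o['wrist_force'],o['opening'])
cv2.imwrite('pics/w7d.png',cv2.convertScaleAbs(cv2.resize(w['color'][190:260,270:380],(770,490),interpolation=cv2.INTER_CUBIC)[:,:,::-1],alpha=2))
```

```text
[ 554.40006822 -106.03927494   31.25587012] [-0.20686081 -0.86292631 -1.19062187] 41.38957631814933
```

View pics/w7d.png

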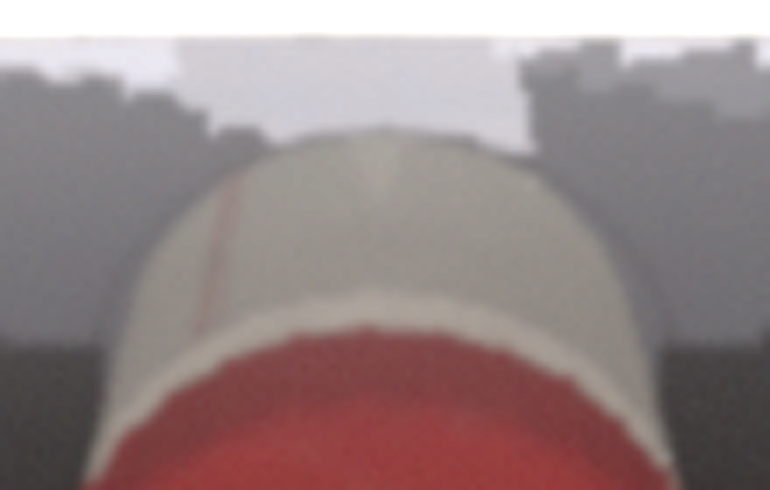

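The jar's base is inside the recess rim with no contact force. I lower the last fraction of a millimetre and release.

play_rows:
  translation:
    - [0, 0, -0.002]
    - [0, 0, -0.002]
    - [0, 0, -0.002]
    - [0, 0, -0.002]
    - [0, 0, -0.002]
    - [0, 0, -0.002]
    - [0, 0, -0.002]
    - [0, 0, -0.002]
  twist: [0, 0, 0, 0, 0, 0, 0, 0]
  claw: [1, 1, 0.6, 0.4, 0.2, 0, 0, 0]

```text
time: 11.25
position: [554.4, -106.0, 30.7]
tool_rot: [-3.13, 0.267, -0.004]
wrist_force: [0.0, 0.6, 0.1]
opening: 87.7
```

play_rows:
  translation:
    - [0, 0, 0.1]
    - [0, 0, 0.3]
    - [0, 0, 0.5]
    - [0, 0, 0.6]
    - [0, 0, 0.6]
  twist: [0, 0, 0, 0, 0]
  claw: [0, 0, 0, 0, 0]

```text
time: 11.88
position: [555.0, -106.2, 182.2]
tool_rot: [3.13, -0.267, 0.009]
wrist_force: [-0.0, 0.3, 0.4]
opening: 88.0
```

Run:
```python
from h import *
w=snap('wrist','w8');s=snap('scene','s8')
o=get_obs();print(o['time'],o['position'],o['wrist_force'],o['opening'])
cv2.imwrite('pics/s8c.png',cv2.resize(s['color'][180:320,220:360],(600,600),interpolation=cv2.INTER_CUBIC)[:,:,::-1])
```

```text
11.975 [ 553.94541206 -105.83793383  179.47028678] [ 0.24561653 -0.10208109 -0.14879696] 88.05545353729505
```

View pics/s8c.png

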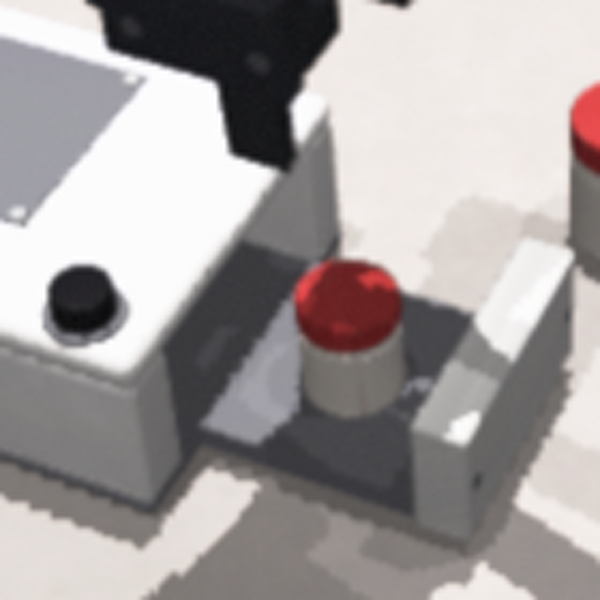

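View pics/w8.png

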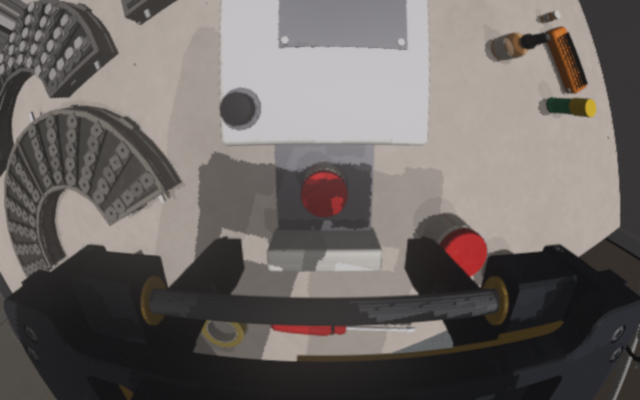

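The jar stands upright and released in the recess. I shut the gripper and get in front of the drawer plate.

play_rows:
  translation:
    - [-0.2, 0.035, 0]
    - [-0.45, 0.076, 0]
    - [-0.45, 0.076, 0]
    - [-0.45, 0.076, -0.1]
    - [-0.45, 0.076, -0.3]
    - [-0.45, 0.076, -0.45]
    - [-0.45, 0.076, -0.525]
    - [-0.45, 0.076, -0.525]
    - [-0.45, 0.076, -0.525]
    - [-0.45, 0.076, -0.525]
  twist: [0, 0, 0, 0, 0, 0, 0, 0, 0, 0]
  claw: [1, 1, 1, 1, 1, 1, 1, 1, 1, 1]

```text
time: 13.22
position: [442.0, -87.1, 48.9]
tool_rot: [-3.13, 0.267, -0.003]
wrist_force: [-0.3, -0.0, 0.3]
opening: 0.9
```

Run:
```python
from h import *
w=snap('wrist','w9');s=snap('scene','s9')
o=get_obs();print(o['time'],o['position'],o['tool_rot'],o['wrist_force'],o['opening'])
```

```text
13.325 [441.76672243 -86.97744462  48.7623699 ] [-3.12970646e+00  2.67281274e-01 -2.81605546e-03] [-0.96137961 -0.02405156  0.25168901] 0.270030857218721
```

View pics/w9.png

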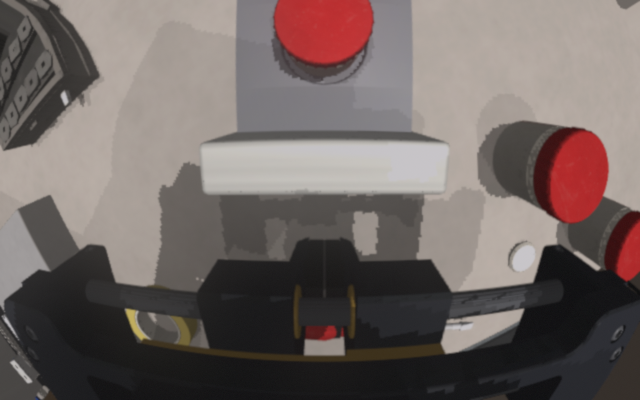

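View pics/s9.png

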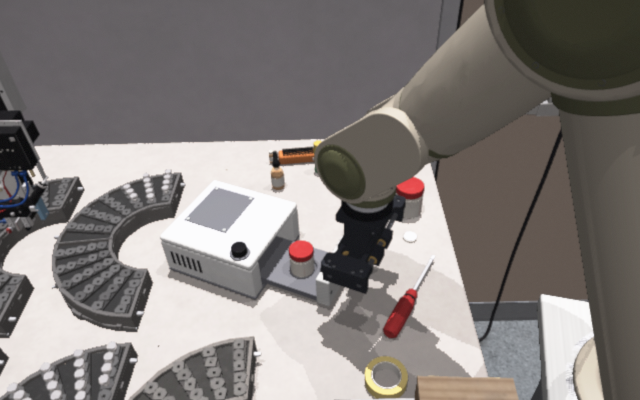

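play_rows:
  translation:
    - [0.032, -0.005, 0]
    - [0.063, -0.011, 0]
    - [0.087, -0.015, 0]
    - [0.095, -0.016, 0]
    - [0.103, -0.017, 0]
    - [0.11, -0.019, 0]
    - [0.118, -0.02, 0]
    - [0.126, -0.021, 0]
    - [0.134, -0.023, 0]
    - [0.142, -0.024, 0]
    - [0.15, -0.025, 0]
    - [0.16, -0.027, 0]
    - [0.17, -0.029, 0]
    - [0.18, -0.031, 0]
    - [0.19, -0.032, 0]
    - [0.2, -0.034, 0]
    - [0.21, -0.036, 0]
    - [0.22, -0.037, 0]
    - [0.23, -0.039, 0]
    - [0.23, -0.039, 0]
  twist: [0, 0, 0, 0, 0, 0, 0, 0, 0, 0, 0, 0, 0, 0, 0, 0, 0, 0, 0, 0]
  claw: [1, 1, 1, 1, 1, 1, 1, 1, 1, 1, 1, 1, 1, 1, 1, 1, 1, 1, 1, 1]

```text
time: 15.82
position: [499.4, -96.8, 48.7]
tool_rot: [-3.13, 0.267, -0.003]
wrist_force: [-4.5, -1.0, 1.7]
opening: 0.2
```

Run:
```python
from h import *
w=snap('wrist','w10')
o=get_obs();print(o['time'],o['position'],o['wrist_force'])
```

```text
15.875 [499.35354801 -96.76573685  48.72154105] [-4.93541904 -1.50595483  2.25586128]
```

View pics/w10.png

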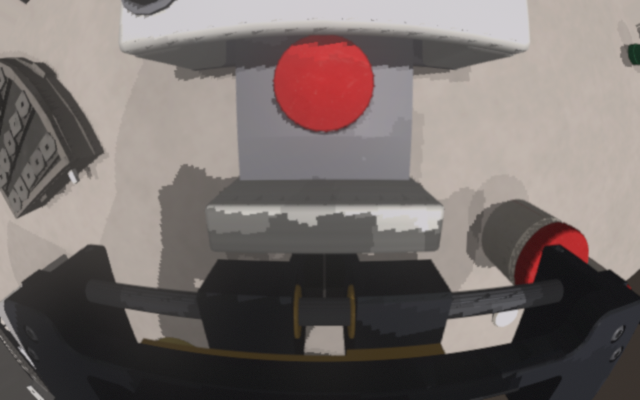

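play_rows:
  translation:
    - [0.012, -0.002, 0]
    - [0.024, -0.004, 0]
    - [0.036, -0.006, 0]
    - [0.048, -0.008, 0]
    - [0.06, -0.01, 0]
    - [0.072, -0.012, 0]
    - [0.084, -0.014, 0]
    - [0.096, -0.016, 0]
    - [0.108, -0.018, 0]
    - [0.12, -0.02, 0]
    - [0.132, -0.022, 0]
    - [0.144, -0.024, 0]
    - [0.156, -0.026, 0]
    - [0.168, -0.028, 0]
    - [0.18, -0.03, 0]
    - [0.192, -0.032, 0]
    - [0.2, -0.034, 0]
    - [0.208, -0.035, 0]
    - [0.216, -0.037, 0]
    - [0.216, -0.037, 0]
  twist: [0, 0, 0, 0, 0, 0, 0, 0, 0, 0, 0, 0, 0, 0, 0, 0, 0, 0, 0, 0]
  claw: [1, 1, 1, 1, 1, 1, 1, 1, 1, 1, 1, 1, 1, 1, 1, 1, 1, 1, 1, 1]

```text
time: 18.38
position: [552.7, -105.8, 48.7]
tool_rot: [-3.129, 0.267, 0.0]
wrist_force: [-8.8, 0.8, 4.8]
opening: 0.2
```

Run:
```python
from h import *
w=snap('wrist','w11');s=snap('scene','s11')
o=get_obs();print(o['time'],o['position'],o['wrist_force'])
cv2.imwrite('pics/s11c.png',cv2.resize(s['color'][150:310,160:340],(720,600),interpolation=cv2.INTER_CUBIC)[:,:,::-1])
```

```text
18.475 [ 552.71346146 -105.80707369   48.69021918] [-8.53806392 -0.32385304  4.75682006]
```

View pics/s11c.png

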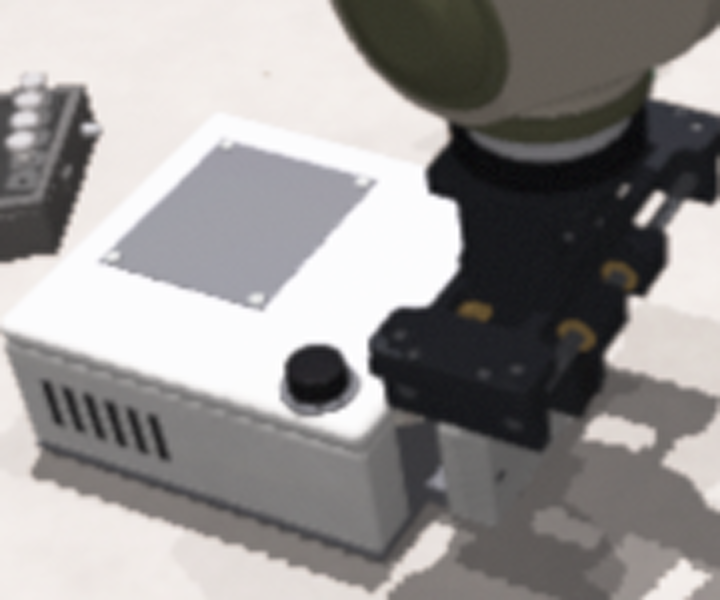

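View pics/w11.png

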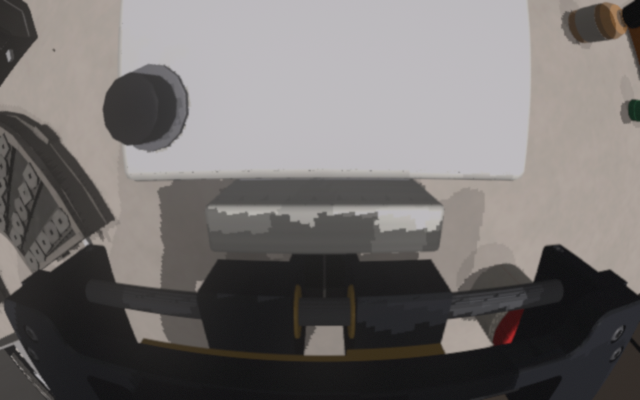

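play_rows:
  translation:
    - [0.008, -0.001, 0]
    - [0.016, -0.003, 0]
    - [0.024, -0.004, 0]
    - [0.032, -0.005, 0]
    - [0.04, -0.007, 0]
    - [0.044, -0.007, 0]
    - [0.044, -0.007, 0]
  twist: [0, 0, 0, 0, 0, 0, 0]
  claw: [1, 1, 1, 1, 1, 1, 1]

```text
time: 19.35
position: [562.8, -107.5, 48.7]
tool_rot: [-3.129, 0.267, 0.004]
wrist_force: [-11.7, -1.7, 5.2]
opening: 0.8
```

play_rows:
  translation:
    - [0.004, -0.001, 0]
    - [0.004, -0.001, 0]
  twist: [0, 0]
  claw: [1, 1]

```text
time: 19.6
position: [562.9, -107.5, 48.8]
tool_rot: [-3.129, 0.266, 0.009]
wrist_force: [-11.1, -0.0, 6.1]
opening: 0.2
```

play_rows:
  translation:
    - [0.004, -0.001, 0]
    - [0.004, -0.001, 0]
  twist: [0, 0]
  claw: [1, 1]

```text
time: 19.85
position: [562.9, -107.5, 48.8]
tool_rot: [-3.128, 0.266, 0.014]
wrist_force: [-12.0, 0.5, 7.5]
opening: 0.6
```

play_rows:
  translation:
    - [0.008, -0.001, 0]
    - [0.008, -0.001, 0]
  twist: [0, 0]
  claw: [1, 1]

```text
time: 20.1
position: [563.9, -107.7, 48.8]
tool_rot: [-3.128, 0.266, 0.018]
wrist_force: [-11.3, -1.3, 6.5]
opening: 0.1
```

play_rows:
  translation:
    - [0.008, -0.001, 0]
    - [0.008, -0.001, 0]
  twist: [0, 0]
  claw: [1, 1]

```text
time: 20.35
position: [564.9, -107.8, 48.8]
tool_rot: [-3.128, 0.266, 0.022]
wrist_force: [-11.5, -0.7, 6.7]
opening: 0.1
```

play_rows:
  translation:
    - [0.008, -0.001, 0]
    - [0.008, -0.001, 0]
  twist: [0, 0]
  claw: [1, 1]

```text
time: 20.6
position: [566.0, -108.0, 48.9]
tool_rot: [-3.128, 0.265, 0.027]
wrist_force: [-10.7, -1.5, 7.1]
opening: 0.4
```

play_rows:
  translation:
    - [0.008, -0.001, 0]
    - [0.008, -0.001, 0]
  twist: [0, 0]
  claw: [1, 1]

```text
time: 20.85
position: [567.0, -108.2, 48.9]
tool_rot: [-3.127, 0.265, 0.032]
wrist_force: [-11.4, -1.1, 7.7]
opening: 0.5
```

play_rows:
  translation:
    - [0.008, -0.001, 0]
    - [0.008, -0.001, 0]
  twist: [0, 0]
  claw: [1, 1]

```text
time: 21.1
position: [568.0, -108.4, 48.9]
tool_rot: [-3.127, 0.265, 0.036]
wrist_force: [-11.3, -0.6, 6.2]
opening: 0.2
```

play_rows:
  translation:
    - [0.008, -0.001, 0.001]
    - [0.008, -0.001, 0.001]
  twist: [0, 0]
  claw: [1, 1]

```text
time: 21.35
position: [569.0, -108.5, 49.0]
tool_rot: [-3.127, 0.265, 0.041]
wrist_force: [-11.1, -1.6, 4.6]
opening: 0.4
```

Run:
```python
from h import *
s=snap('scene','s12')
o=get_obs();print(o['time'],o['position'],o['wrist_force'],o['ft_torque'])
cv2.imwrite('pics/s12c.png',cv2.resize(s['color'][190:310,200:340],(700,600),interpolation=cv2.INTER_CUBIC)[:,:,::-1])
```

```text
21.4 [ 568.96949827 -108.51231999   48.9894385 ] [-10.40440939  -1.21884353   4.70567809] [-0.15746039  1.53477635 -0.00873865]
```

View pics/s12c.png

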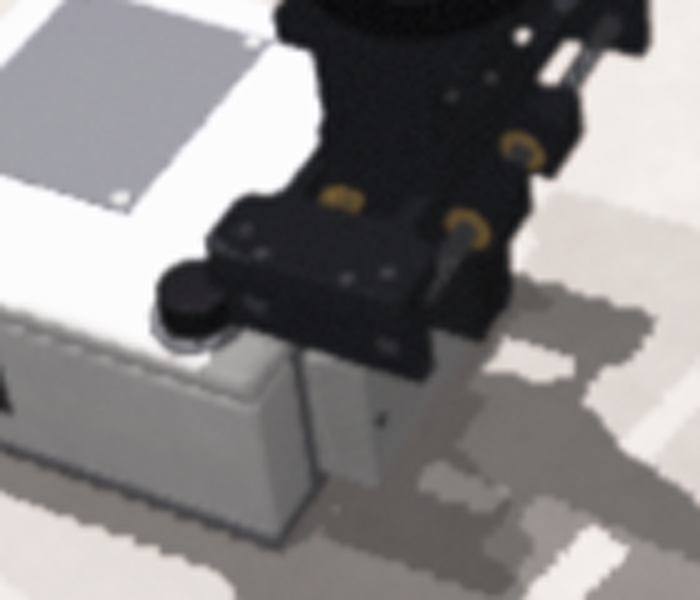

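play_rows:
  translation:
    - [0.008, -0.001, 0]
    - [0.008, -0.001, 0]
  twist: [0, 0]
  claw: [1, 1]

```text
time: 21.65
position: [570.1, -108.7, 49.0]
tool_rot: [-3.127, 0.265, 0.045]
wrist_force: [-11.0, -0.8, 6.3]
opening: 0.4
```

play_rows:
  translation:
    - [0.008, -0.001, 0.001]
    - [0.008, -0.001, 0.001]
  twist: [0, 0]
  claw: [1, 1]

```text
time: 21.9
position: [570.5, -108.8, 49.0]
tool_rot: [-3.126, 0.264, 0.053]
wrist_force: [-14.5, -0.7, 6.3]
opening: 0.8
```

play_rows:
  translation:
    - [0.008, -0.001, 0]
    - [0.008, -0.001, 0]
  twist: [0, 0]
  claw: [1, 1]

```text
time: 22.15
position: [570.5, -108.8, 49.0]
tool_rot: [-3.125, 0.264, 0.062]
wrist_force: [-17.7, -1.0, 10.3]
opening: 0.6
```

Run:
```python
from h import *
s=snap('scene','s13');w=snap('wrist','w13')
o=get_obs();print(o['time'],o['position'],o['wrist_force'],o['ft_torque'])
cv2.imwrite('pics/s13c.png',cv2.resize(s['color'][210:300,220:325],(700,600),interpolation=cv2.INTER_CUBIC)[:,:,::-1])
```

```text
22.25 [ 570.5413362  -108.78653441   49.03919914] [-18.00367496  -0.16624327  11.0075986 ] [-0.07239398  2.5854195  -0.01725568]
```

View pics/s13c.png

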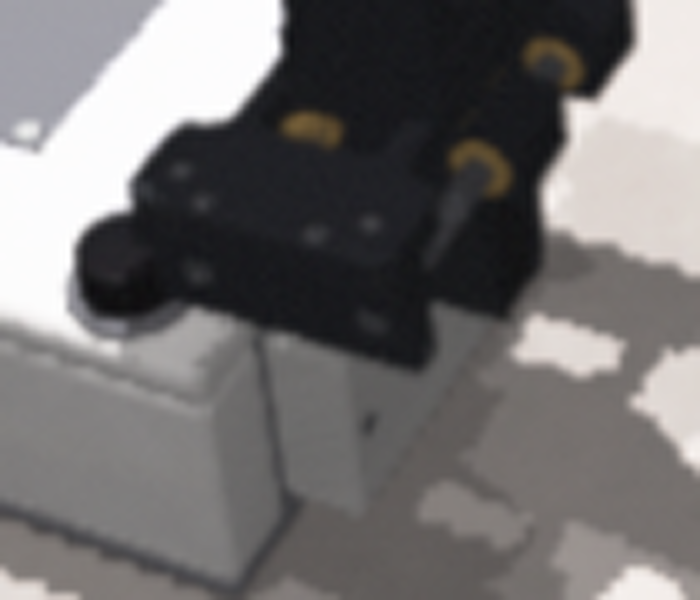

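View pics/w13.png

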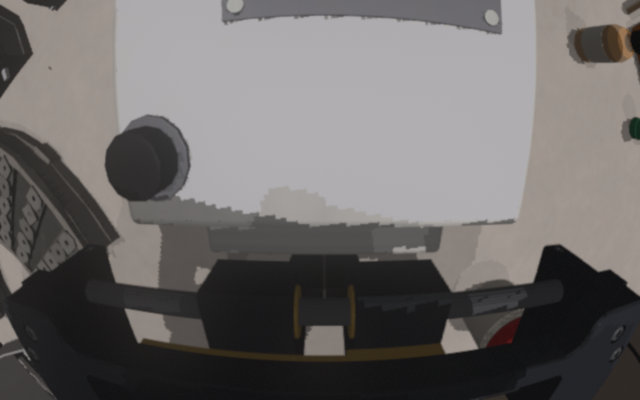

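Run:
```python
from h import *
a=load('scene0');b=load('s13')
p=np.array([570,-55,10.]);u=np.array([.986,-.167,0])
print((proj(a,p+10*u)-proj(a,p))/10)
A=cv2.resize(a['color'][250:300,250:300],(380,380),interpolation=cv2.INTER_CUBIC);B=cv2.resize(b['color'][250:300,250:300],(380,380),interpolation=cv2.INTER_CUBIC)
cv2.imwrite('pics/cmp.png',cv2.convertScaleAbs(np.hstack([A,B])[:,:,::-1],alpha=1.3))
```

```text
[-0.52168203 -0.17895139]
```

View pics/cmp.png

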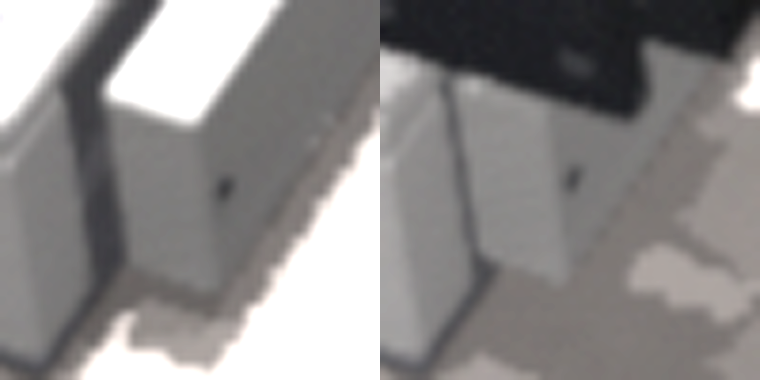

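The force jumped from 11 to 18 N with no further motion, about 7.5 mm past shut. That looks like the hard stop behind the click. I back off slowly and keep following the plate, to see whether it holds.

play_rows:
  translation:
    - [-0.006, 0.001, 0]
    - [-0.012, 0.002, 0]
    - [-0.018, 0.003, 0]
    - [-0.024, 0.004, 0]
    - [-0.03, 0.005, 0]
    - [-0.034, 0.006, 0]
    - [-0.034, 0.006, 0]
  twist: [0, 0, 0, 0, 0, 0, 0]
  claw: [1, 1, 1, 1, 1, 1, 1]

```text
time: 23.12
position: [562.4, -107.3, 49.1]
tool_rot: [-3.125, 0.264, 0.06]
wrist_force: [-2.2, 0.2, 1.1]
opening: 0.8
```

Run:
```python
from h import *
a=load('scene0');b=snap('scene','s14')
o=get_obs();print(o['time'],o['position'],o['tool_rot'],o['wrist_force'])
A=cv2.resize(a['color'][250:300,250:300],(380,380),interpolation=cv2.INTER_CUBIC);B=cv2.resize(b['color'][250:300,250:300],(380,380),interpolation=cv2.INTER_CUBIC)
cv2.imwrite('pics/cmp2.png',cv2.convertScaleAbs(np.hstack([A,B])[:,:,::-1],alpha=1.3))
```

```text
23.175 [ 562.41290844 -107.28909387   49.12035021] [-3.12538072  0.26414941  0.0601565 ] [-1.27780612 -0.13274495  1.63650013]
```

View pics/cmp2.png

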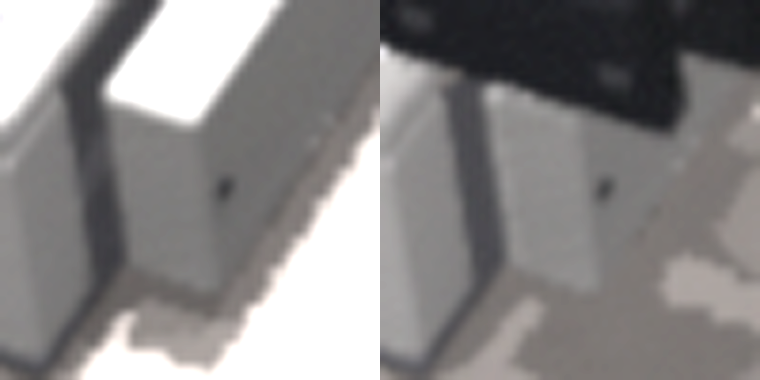

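The force fell to about 1.5 N with the plate at its shut position, so it is latched. I withdraw completely.

play_rows:
  translation:
    - [-0.02, 0.003, 0]
    - [-0.06, 0.01, 0]
    - [-0.16, 0.027, 0]
    - [-0.28, 0.047, 0]
    - [-0.4, 0.06, 0.1]
    - [-0.4, 0.06, 0.4]
    - [-0.4, -0.1, 0.6]
    - [-0.4, -0.4, 0.6]
    - [-0.4, -0.5, 0.6]
    - [-0.4, -0.5, 0.6]
    - [-0.4, -0.5, 0.6]
  twist: [0, 0, 0, 0, 0, 0, 0, 0, 0, 0, 0]
  claw: [1, 1, 1, 1, 1, 1, 1, 1, 1, 1, 1]

```text
time: 24.55
position: [462.1, -231.3, 198.8]
tool_rot: [-3.125, 0.264, 0.061]
wrist_force: [0.8, 0.1, 0.4]
opening: 0.4
```

Run:
```python
from h import *
s=snap('scene','s15');c=snap('top','t15')
o=get_obs();print(o['time'],o['position'],o['wrist_force'])
a=load('scene0')
print(cv2.absdiff(a['color'][260:300,255:290],s['color'][260:300,255:290]).mean())
```

```text
24.65 [ 462.37495604 -231.00572604  199.04910986] [ 0.3372861  -0.25556262 -0.42075072]
7.187380952380952
```

View pics/s15.png

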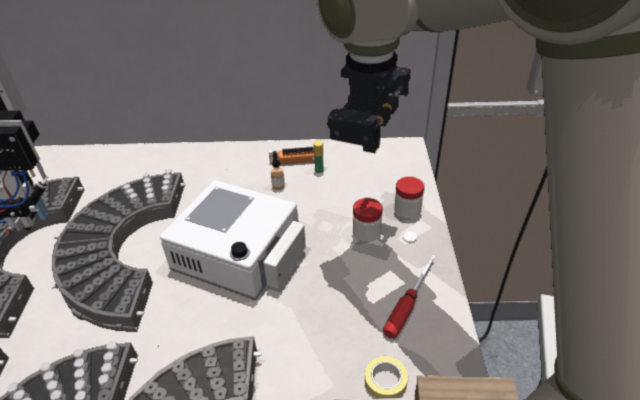

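View pics/t15.png

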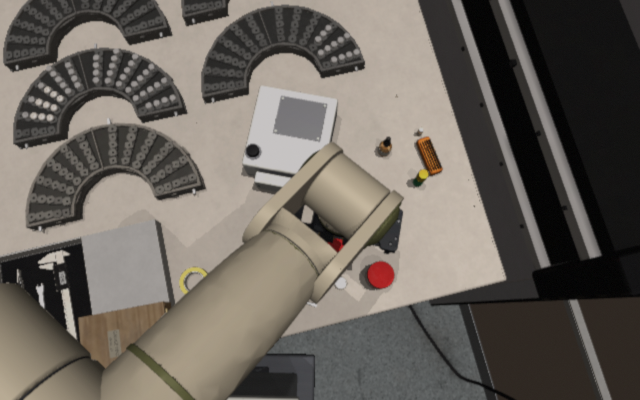

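The drawer stays shut, at the same pixels as at the start (plate near (285,253)). The other objects are unmoved and the robot touches nothing, so I hand in.

```bash
python3 -c "
from bench import job;print(job.hand_in())"
```

```text
the job is handed in; nothing more can be done
None
```

I pressed the release button and the drawer sprang out. I then set the smallest jar upright in the recess and let go, pushed the drawer shut until it latched, and handed the job in at about 25 s.

- **Drawer:** after backing off, the push force fell from 18 N to about 1.5 N with the plate at its original shut position. With the arm fully withdrawn, the drawer was still shut in the final scene image.
- **Jar:** it stood upright in the recess when I released it and was still upright in the last view before the push took it inside the reader. I could not see it after the drawer closed.
- **Forces:** the highest push I read on the drawer was about 18 N along its slide, about 21 N including the vertical part. On the button, the only readings were about 4 N, taken after the latch let go. Readings come only at the end of each move, so brief peaks in between were not seen.
- **Click:** I did not see it directly. I inferred it from the hard stop about 7.5 mm past shut and from the drawer holding afterwards.
- **Other things on the bench:** they look unmoved in the last scene picture. In the last top view the arm hid part of the bench.

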